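# Pack the instrument case and snap its lid shut

### The job

Finish packing the instrument case: the forceps already lie in their notches, so lay the probe beside them in the middle place and the spatula in the last place, tips towards the hinge like the forceps, each lying down in its notches on both rails. Then swing the lid over and press its front edge down past the resistance of the spring clip until you feel it snap fully shut, stop pressing at once (leaning on the shut lid crushes its seal), and leave it closed without disturbing the things around it.

Things in the scene. Friction and masses are not known exactly. Their poses are not given: they have to be found in the camera images.
- case: Grey instrument case, 160 mm deep (x), 166 wide (y), 40 high, walls and floor 4. Origin: centre of its underside, 3 to 21 mm above the bench on a soft foam pad: it stays in place but sinks some mm when pressed. z up, x towards the hinge (far side from the robot), y left. Three places side by side: first at y = +45 mm, middle at 0, last at -45.
- lid (a joint): Hinge angle of the lid: 0 (or just below) shut, 1.9 rad fully open, leaning back on its stop. A light plate 166 mm wide and 3 thick, reaching 162 mm from the hinge. The hinge is stiff enough to hold it near upright; once pushed below about 1 rad it drops by itself and rests ajar at about 0.05 rad, its spring clip on the ridge of the front wall. Let go before the snap, it goes back or stays ajar.
- hinge (a point): Middle of the lid's hinge axis, which runs along the case's y: x = +80 mm, 42 mm above the case's underside. The case's axes.
- lid_front (a point): Place to press: outer face of the lid, middle of the front edge, 150 mm from the hinge axis; shut, at x = -70 mm of the case, 45 mm above its underside. Pressed from ajar, case and clip give way and the force climbs over 8 to 15 mm to a peak of 11 to 18 N, differing each time, then drops at once by 5 N or more: snapped. More than 14 N on the shut lid crushes its seal. Axes: z out of the face, x to the hinge.
- lid_back (a point): Middle of the lid's outer face, 115 mm from the hinge axis. With the lid open this face looks away from the robot: push it towards the robot to close the lid. The lid's free edge is 47 mm farther out. Axes as lid_front.
- first_place (a point): Centre of the forceps when they lie in the first place (left end, seen from the robot), 21 mm above the case's underside; the case's axes.
- middle_place (a point): Where probe_mid belongs: middle place, 21 mm above the case's underside, between two black comb rails that cross the case (8 mm thick, centres 26 mm either side of this point along x). An instrument lies along x in the notches of both rails: 25 mm wide, bottoms 16 mm above the underside, teeth 30 mm. The case's axes.
- last_place (a point): Where spatula_mid belongs: last place (right end, seen from the robot), 21 mm above the case's underside, notches like the others. The side wall is 34 mm from its centre: between the rails there is room for fingers opened about 30 mm. The case's axes.
- probe_mid (a point): Middle of the probe's handle, half-way up, near the centre of mass. A steel dissecting needle 130 mm long: eight-sided handle 10 mm across and 80 long, then a thin needle bent sideways at its end. x along the probe to its tip, z up. It lies on the 3 mm mat beside the case; grasp the handle here from above.
- probe_tip (a point): Point near the needle's tip, 84 mm from probe_mid along its x.
- spatula_mid (a point): Middle of the spatula's handle, half-way up, near the centre of mass. Steel, 131 mm long: flat bar handle 12 mm wide, 9 thick and 80 long, then a narrow neck and a flat blade 20 mm wide. x along the spatula to the blade, z up. It lies on the mat beside the probe; grasp the handle here from above.
- spatula_tip (a point): Point near the end of the spatula's blade, 84 mm from spatula_mid along its x.
- forceps_mid (a point): The forceps, already in the first place of the case: steel tweezers 128 mm long, 12 mm wide, 9 mm thick. Point in their middle, half-way up; x to their tips.
- forceps_tip (a point): Point near the tips of the forceps, 84 mm from forceps_mid along their x.
- tube_rack: Bystander: dark green tube rack, 90 x 200 x 45 mm with white capped tubes (59 mm high in all). Origin: centre of its underside.
- reagent: Bystander: small white bottle, 48 mm across, 85 mm high. Origin: centre of its underside.
- tip_box: Bystander: lilac pipette-tip box, 85 x 122 x 63 mm, a pipette lying on top of it (92 mm high in all). Origin: centre of its underside.
Not all that is in view belongs to the job. What is shaped like the part that bears spatula_mid but red is not meant.

How it is judged:
On the way:
1. probe and spatula lie in their places, let go, with the lid still open (y of probe_mid in the frame of case between -0.012 and 0.012 m and z of probe_mid in the frame of case between 0.015 and 0.027 m and x of probe_mid in the frame of case between -0.042 and -0.002 m and angle between the x axis of each of probe_mid, spatula_mid, forceps_mid and the x axis of case, either way round below 0.2 rad and x of each of probe_tip, spatula_tip, forceps_tip in the frame of case above 0.03 m and y of spatula_mid in the frame of case between -0.057 and -0.033 m and z of spatula_mid in the frame of case between 0.015 and 0.027 m and x of spatula_mid in the frame of case between -0.042 and -0.002 m and y of forceps_mid in the frame of case between 0.033 and 0.057 m and z of forceps_mid in the frame of case between 0.015 and 0.027 m and x of forceps_mid in the frame of case between -0.042 and -0.002 m and value of joint lid above 0.5 rad and contact force between the fingers and anything else below 0.2 N), for 0.2 s.
At the end, for the whole second after the job is handed in: Lid snapped shut (under 0.008 rad) and still. Forceps, probe and spatula lie down in the first, middle and last place (within 12 mm across, 20 mm along, 0.2 rad, centre 15 to 27 mm above the underside), tips towards the hinge (y of probe_mid in the frame of case between -0.012 and 0.012 m and z of probe_mid in the frame of case between 0.015 and 0.027 m and x of probe_mid in the frame of case between -0.042 and -0.002 m and angle between the x axis of each of probe_mid, spatula_mid, forceps_mid and the x axis of case, either way round below 0.2 rad and x of each of probe_tip, spatula_tip, forceps_tip in the frame of case above 0.03 m and y of spatula_mid in the frame of case between -0.057 and -0.033 m and z of spatula_mid in the frame of case between 0.015 and 0.027 m and x of spatula_mid in the frame of case between -0.042 and -0.002 m and y of forceps_mid in the frame of case between 0.033 and 0.057 m and z of forceps_mid in the frame of case between 0.015 and 0.027 m and x of forceps_mid in the frame of case between -0.042 and -0.002 m and value of joint lid below 0.008 rad and velocity of joint lid below 0.02 rad/s); the robot touches nothing.
It fails at once if the lid is still pressed with more than 14 N once it has snapped shut (value of joint lid below 0.004 rad and contact force between any of the fingers, the arm and case above 14 N).
It fails at once if a bystander is pushed more than 20 mm (distance of any of tube_rack, reagent, tip_box from where it was at the start of the episode above 0.02 m).
It also fails if it takes over 69 s, if anything falls off the work surface, if the arm or the gripper's body presses on something with over 40 N, if the wrist force passes 120 N, or if a joint passes its speed limit or range.

### The arm

A 6-joint arm with a two-finger parallel gripper is mounted at the origin on the work surface. World frame = base frame: x ahead of the robot, y to its left, z up, the work surface at z = 0. Lengths are in m, angles in rad, forces in N, time in s.
With the tool pointing down it reaches from about 0.3 to 0.875 m from the base axis. Payload 6.4 kg.
Tool frame: the origin (TCP) lies at the very end of the fingers, on their centre line; the grasp point (between the pads) lies tcp_to_grasp behind it (tcp_to_grasp is the distance from the TCP to the grasp point, in m); z points along the fingers, y is the direction in which the jaws open and shut (so a half turn about z gives the same grasp; the last joint's range is limited). The gripper opens to 85 mm and grips with 20 to 120 N. Pads are 22 mm wide; open, the fingers measure 114 mm over their backs; the gripper's body (76 mm by 85 mm) begins 54 mm behind the grasp point. The pads swing forward as they close: fully open they stand 13 mm farther back than shut.
Start: joints at [1.036, 0.181, 1.607, -0, 1.354, -0.206], TCP at [0.186, 0.544, 0.231] pointing down, gripper open.
Joint ranges: [-2.99, 2.99], [-0.89, 2.07], [0.3, 2.58], [-1.14, 4.28], [0, 2.63], [-3.12, 3.12]. Speed limits (rad/s): [2.57, 2.57, 3.01, 3.14, 3.14, 3.14].

### API

Orientations are given as a unit quaternion [w, x, y, z].
In Python, from bench import get_obs, camera, hand_in, tcp_to_grasp gives the robot as it stands.
- The arm moves only by the shell command python3 -m inch 'ROWS' [OPENING]. ROWS is JSON, a list of rows, each an object with "delta_pos": the shift along the tool's x, y, z in cm, a list of three; "rotation": the turn, a rotation vector about the tool's x, y, z in rad, a list of three. In form: [{"delta_pos": [x, y, z], "rotation": [rx, ry, rz]}, ...]. A call has 1 to 10 rows; each row shifts and turns the commanded pose from where the row before left it, along the tool's axes as they then stand; what a row does not reach is not made up. A row lasts 1/10 s, in which the tool goes at most 50 mm and 8.59 degrees, less where a joint would pass 70% of its speed; a pose out of reach is approached as far as the arm can. A call is refused whole if a number of a shift passes 5 or a number of a turn 0.15, either way. A call with a gripper value outside its range is refused whole. OPENING is the finger opening in cm, from 0 to 8.54, set as the call begins (- or left out, the last holds). The fingers move at their own pace and stop on an object; the grip force is fixed at half the most. Time passes only in rows, so rows that do not move let the fingers close. It gives the time, the measured TCP pose, the force and the opening at its end, in the units of the state.
- get_obs(): the state, without advancing time (a new reading comes with each control period).
- camera(name): name is "side" or "top" or "wrist"; returns a dict with "color" (400x640x3 uint8, red, green, blue), "vfov" (degrees; the focal length in pixels is half the picture's height over the tangent of half this angle, whatever the lens; pixels are square), "cx", "cy" (the principal point, pixels), "k1" (the pictures are not rectified: a ray, as slopes to the right and down, at radius r is drawn at 1 + k1 r^2 times it, then the intrinsics apply), "eye" and "orientation" of the camera in the world; the wrist camera has in their place "T_tool_cam" (4x4, takes a point from camera to tool coordinates, whose origin is the TCP and whose axes are the flange's). Camera axes: x right, y down, z forward; pixel columns grow to the right and rows downward; lengths in m; the calibration is good to about 2 mm. A picture is of the moment at which its call begins: read the wrist's pose just before it. There is no depth.
- hand_in(): hands the job in, once; it reports no verdict.
The state is a dict: "time_s": time; "q": joint angles; "dq": joint speeds; "joint_efforts": joint torques, N m; "eef_pos": TCP position; "eef_rot": TCP orientation; "wrist_force": force on the tool from outside, world axes, zero at the start; "torque": the same for the moment, N m; "opening": opening from 0.0 (shut) to 1.0 (fully open).
Only numpy, scipy, OpenCV 4.12 (cv2) and the standard library are available. Lean on these libraries where they do the work, as an engineer would, in place of code of your own. Each camera call takes 0.05 s, during which the arm holds its last target.

## Working session

There is one attempt and no reset: what is moved stays moved. The work goes in short steps, Python scripts to look and compute and a shell command to move; the robot and the scene stay as the last step left them, time stands still between calls to the robot, and variables do not carry over. Pictures are saved under pics/ and viewed, and the job is handed in when it is done.

```bash
ls -la; mkdir -p pics; cat > h.py <<'E'
import numpy as np, cv2
from scipy.spatial.transform import Rotation as R
from bench import get_obs, camera, hand_in, tcp_to_grasp
def Rq(q): return R.from_quat([q[1],q[2],q[3],q[0]]).as_matrix()
def snap(name,fn=None):
    o=get_obs(); c=camera(name)
    if name=='wrist':
        T=np.array(c['T_tool_cam']); Rt=Rq(o['eef_rot'])
        c['Rwc']=Rt@T[:3,:3]; c['eye']=np.array(o['eef_pos'])+Rt@T[:3,3]
    else:
        c['Rwc']=Rq(c['orientation']); c['eye']=np.array(c['eye'])
    c['f']=200/np.tan(np.radians(c['vfov'])/2)
    if fn: cv2.imwrite('pics/'+fn,c['color'][:,:,::-1]); 
    import pickle; pickle.dump(c,open('last_%s.pkl'%name,'wb'))
    return c
def load(name):
    import pickle; return pickle.load(open('last_%s.pkl'%name,'rb'))
def ray(c,u,v):
    K=np.array([[c['f'],0,c['cx']],[0,c['f'],c['cy']],[0,0,1.]])
    x,y=(u-c['cx'])/c['f'],(v-c['cy'])/c['f']
    rd=np.hypot(x,y); r=rd
    for _ in range(30): r=rd/(1+c['k1']*r*r)
    s=r/rd if rd>0 else 1
    return c['Rwc']@np.array([x*s,y*s,1])
def onz(c,u,v,z):
    d=ray(c,u,v); t=(z-c['eye'][2])/d[2]; return c['eye']+t*d
def proj(c,p):
    q=c['Rwc'].T@(np.array(p)-c['eye']); x,y=q[0]/q[2],q[1]/q[2]; r2=x*x+y*y; k=1+c['k1']*r2
    return np.array([x*k*c['f']+c['cx'],y*k*c['f']+c['cy']])
E
python3 - <<'E'
from h import *
print(get_obs(), tcp_to_grasp)
for n in ['top','side','wrist']:
    c=snap(n,n+'0.png'); print(n,c['eye'],c['Rwc'].round(3).tolist(),c['f'],c['cx'],c['cy'],c['k1'])
E
```

```text
total 12
drwxr-xr-x  3 agent agent 4096 Dec  6 20:36 .
drwxr-xr-x 23 root  root  4096 Dec  6 20:36 ..
drwxr-xr-x  2 agent agent 4096 Dec  6 20:36 pics
{'time_s': 0.0, 'q': array([ 1.03567668e+00,  1.81557810e-01,  1.60802685e+00, -3.60587769e-06,
        1.35380679e+00, -2.06321096e-01]), 'dq': array([-0.00023882, -0.00044534,  0.00021661,  0.00010502,  0.00022558,
        0.00099165]), 'joint_efforts': array([ 1.45325437e-03, -4.44892037e+01, -3.51324069e+01, -1.07030219e-04,
        9.29757371e-03, -1.34876814e-05]), 'eef_pos': array([0.18537228, 0.54370194, 0.23036563]), 'eef_rot': array([-3.24200778e-04,  1.63659286e-01,  9.86516512e-01, -8.38940014e-04]), 'wrist_force': array([-0.27568564, -0.39362798, -0.47387059]), 'torque': array([0.00762861, 0.01303424, 0.03110289]), 'opening': 1.002607212950296} 0.0187
top [ 0.40093476 -0.02035821  1.03559712] [[0.012, -0.985, 0.171], [-1.0, -0.011, 0.008], [-0.006, -0.171, -0.985]] 398.31327016864975 318.2496908756926 192.71137229244033 0.0076950554496444876
side [-0.06032492 -0.96383317  0.99627134] [[0.827, -0.35, 0.44], [-0.562, -0.526, 0.638], [0.008, -0.775, -0.632]] 506.13117466987507 320.99344193657487 203.8258272086149 -0.14876444379024018
wrist [0.12082785 0.56733308 0.37163207] [[0.324, 0.91, 0.258], [0.946, -0.312, -0.089], [-0.0, 0.272, -0.962]] 325.4411138843976 328.17104134209814 195.39314302381348 -0.03393159177300497
```

View pics/top0.png

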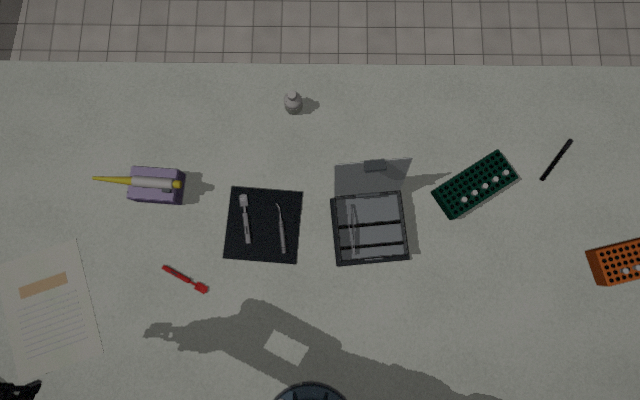

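View pics/side0.png

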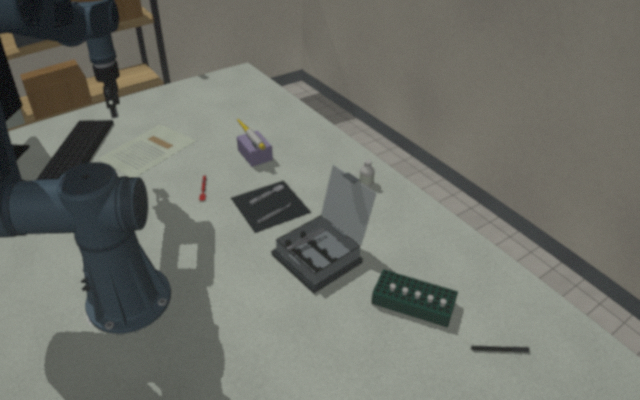

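View pics/wrist0.png

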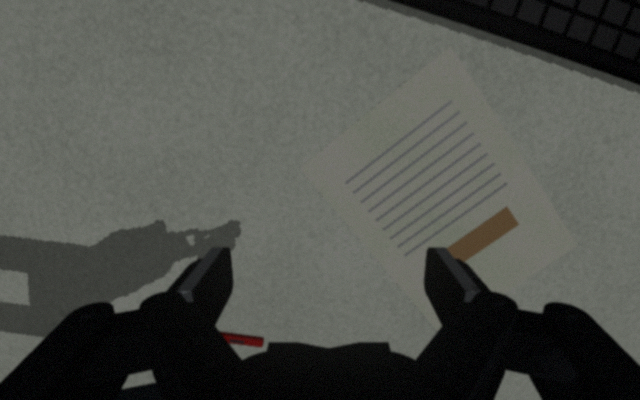

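```bash
python3 - <<'E'
from h import *
c=load('top')
im=c['color'][145:280,215:425,::-1]
cv2.imwrite('pics/top0z.png',cv2.resize(im,None,fx=3.8,fy=3.8,interpolation=cv2.INTER_CUBIC))
for n,u,v,z in [('case',370,228,.05),('probe',284,230,.008),('spat',246,220,.008),('mat',265,225,.003),('bottle',294,110,0),('tipbox',158,195,0),('rack',476,190,.04)]:
    print(n,onz(c,u,v,z).round(4))
E
```

```text
case [ 0.4847 -0.1415  0.05  ]
probe [0.4806 0.0749 0.008 ]
spat [0.5053 0.174  0.008 ]
mat [0.4934 0.125  0.003 ]
bottle [0.8095 0.0569 0.    ]
tipbox [0.5698 0.4106 0.    ]
rack [ 0.5848 -0.4117  0.04  ]
```

View pics/top0z.png

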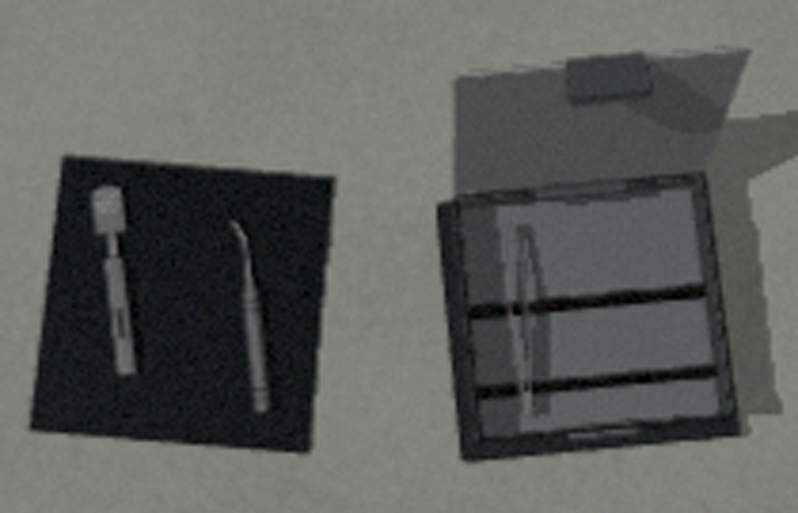

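```bash
cat >> h.py <<'E'
def plan(p,yaw,n=None):
    """tool down, tool x axis heading yaw (world); prints rotation about tool z, then shift in tool axes after it"""
    o=get_obs(); M=Rq(o['eef_rot']); cur=np.arctan2(M[1,0],M[0,0])
    d=(yaw-cur+np.pi)%(2*np.pi)-np.pi
    Rt=R.from_euler('z',yaw).as_matrix()@np.diag([1,-1,-1.])
    s=Rt.T@(np.array(p)-o['eef_pos'])*100
    e=R.from_matrix(M.T@Rt).as_rotvec()
    print('turn (tool rotvec)',e.round(4),'shift cm (after turn)',s.round(2),'|',o['eef_pos'].round(4),'yaw',round(cur,4))
E
python3 - <<'E'
from h import *
c=load('top')
g=lambda u,v,z: onz(c,215+u/3.8,145+v/3.8,z)
a=lambda p,q:(np.degrees(np.arctan2(q[1]-p[1],q[0]-p[0])))
P=g(263,408,.008),g(249,292,.008); print('probe',P,a(*P))
S=g(125,373,.008),g(112,255,.008); print('spat',S,a(*S))
C=[g(466,458,.05),g(738,432,.05),g(708,175,.05),g(440,205,.05)]
print('case',np.round(C,4),np.mean(C,0),[np.linalg.norm(C[i]-C[i-1]) for i in range(4)],a(C[0],C[3]),a(C[1],C[2]),a(C[1],C[0])-90)
plan([.40,0,.30],np.pi)
E
```

```text
probe (array([0.42359177, 0.0727965 , 0.008     ]), array([0.50155826, 0.08440714, 0.008     ])) 8.4701468268372
spat (array([0.44587624, 0.16655279, 0.008     ]), array([0.52586726, 0.17883541, 0.008     ])) 8.72958633470548
case [[ 0.3925 -0.0619  0.05  ]
 [ 0.4111 -0.2362  0.05  ]
 [ 0.5783 -0.221   0.05  ]
 [ 0.5563 -0.0442  0.05  ]] [ 0.48454906 -0.14079847  0.05      ] [np.float64(0.16471881818525386), np.float64(0.17526257853029018), np.float64(0.16790943408647474), np.float64(0.17815352203021903)] 6.166614609407388 5.187903388452334 6.070360900309694
turn (tool rotvec) [-0.0013 -0.0005 -0.3288] shift cm (after turn) [-21.46 -54.38  -6.94] | [0.1854 0.5438 0.2306] yaw 2.8128
```

```bash
python3 -m inch '[{"delta_pos":[0,0,-1],"rotation":[0,0,-0.147]},{"delta_pos":[0,0,-1],"rotation":[0,0,-0.147]},{"delta_pos":[0,0,-1],"rotation":[0,0,-0.147]}]'
python3 - <<'E'
from h import *
plan([.40,0.06,.27],np.radians(186))
E
```

```text
time_s: 0.45
eef_pos: [0.1855, 0.544, 0.2611]
eef_rot: [-0.0, -0.059, 0.998, -0.0]
wrist_force: [-0.4, -0.3, 0.4]
opening: 1.0
turn (tool rotvec) [-0.0008 -0.0006  0.0136] shift cm (after turn) [-16.27 -50.37  -0.89] | [0.1855 0.544  0.2611] yaw -3.0233
```

```bash
python3 -m inch '[{"delta_pos":[-1.4,-4.2,0],"rotation":[0,0,0]},{"delta_pos":[-1.4,-4.2,0],"rotation":[0,0,0]},{"delta_pos":[-1.4,-4.2,0],"rotation":[0,0,0]},{"delta_pos":[-1.4,-4.2,0],"rotation":[0,0,0]},{"delta_pos":[-1.4,-4.2,0],"rotation":[0,0,0]},{"delta_pos":[-1.4,-4.2,0],"rotation":[0,0,0]},{"delta_pos":[-1.4,-4.2,0],"rotation":[0,0,0]},{"delta_pos":[-1.4,-4.2,0],"rotation":[0,0,0]},{"delta_pos":[-1.4,-4.2,0],"rotation":[0,0,0]},{"delta_pos":[-1.4,-4.2,0],"rotation":[0,0,0]}]'
python3 -m inch '[{"delta_pos":[-1.5,-4.2,0],"rotation":[0,0,0]},{"delta_pos":[-1,-3.5,0],"rotation":[0,0,0]},{"delta_pos":[0,0,0],"rotation":[0,0,0]},{"delta_pos":[0,0,0],"rotation":[0,0,0]}]' 5
python3 - <<'E'
from h import *
c=snap('wrist','w1.png'); plan([.40,0.06,.27],np.radians(186)); print(c['eye'])
E
```

```text
time_s: 1.45
eef_pos: [0.3721, 0.1408, 0.2613]
eef_rot: [0.0, -0.056, 0.998, 0.0]
wrist_force: [0.4, 0.6, 0.3]
opening: 0.997
time_s: 1.85
eef_pos: [0.4051, 0.0683, 0.261]
eef_rot: [-0.0, -0.055, 0.998, 0.0]
wrist_force: [0.1, -0.6, -0.6]
opening: 0.586
turn (tool rotvec) [ 0.0006 -0.0008  0.0068] shift cm (after turn) [ 0.58 -0.85 -0.9 ] | [0.4049 0.0691 0.261 ] yaw -3.0301
[0.33729242 0.06172729 0.40217243]
```

View pics/w1.png

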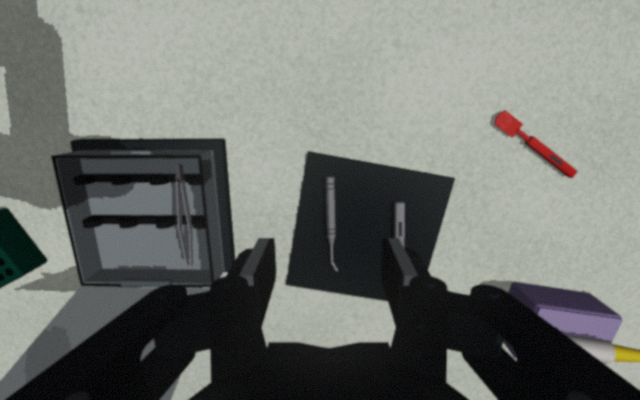

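```bash
python3 - <<'E'
from h import *
c=load('wrist')
im=c['color'][:,:,::-1]
cv2.imwrite('pics/w1a.png',cv2.resize(im[160:300,290:430],None,fx=4,fy=4,interpolation=cv2.INTER_CUBIC))
cv2.imwrite('pics/w1b.png',cv2.resize(im[130:300,45:245],None,fx=3.5,fy=3.5,interpolation=cv2.INTER_CUBIC))
E
```

```text
(no output)
```

View pics/w1a.png

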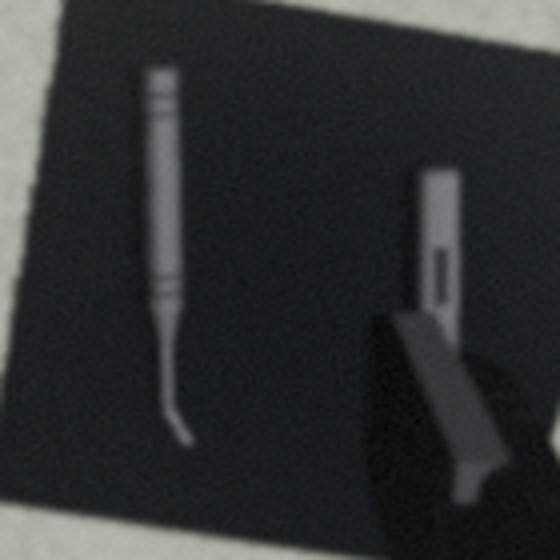

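View pics/w1b.png

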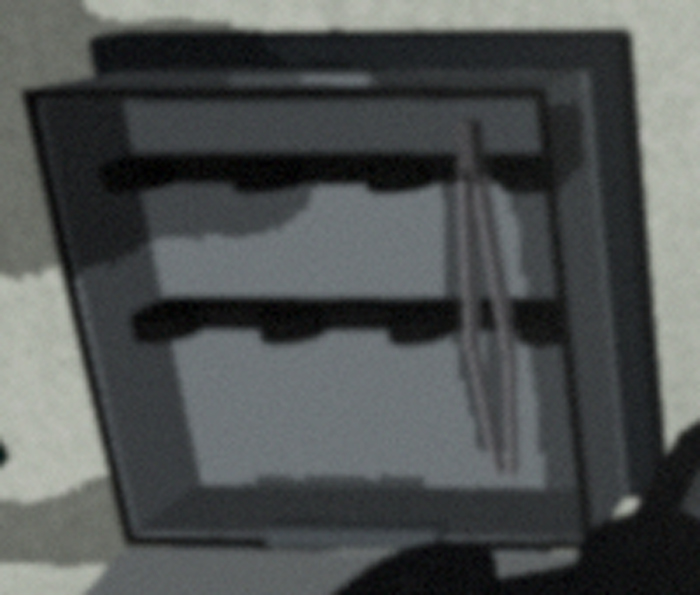

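```bash
cat > fit.py <<'E'
from h import *
from scipy.optimize import least_squares
def fitcase(views,zfree=True):
    cor=np.array([[-.08,-.083],[-.08,.083],[.08,.083],[.08,-.083]])
    def res(p):
        r=[]
        for c,px in views:
            for (a,b),u in zip(cor,px):
                if u is None: continue
                cs,sn=np.cos(p[3]),np.sin(p[3])
                r.append(proj(c,[p[0]+cs*a-sn*b,p[1]+sn*a+cs*b,p[2]+.04])-np.array(u))
        return np.concatenate(r)
    s=least_squares(res,[.48,-.14,.012,.1]); return s.x,s.fun.round(1)
E
python3 - <<'E'
from fit import *
c=load('wrist'); t=load('top')
f=lambda u,v:(45+u/3.5,130+v/3.5)
px=[f(27,92),f(545,92),f(583,543),f(130,540)]
print(fitcase([(c,px)]))
g=lambda u,v:(215+u/3.8,145+v/3.8)
p=fitcase([(c,px)])[0]
for z in (.0,.04):
  for a,b in [(-.08,-.083),(-.08,.083),(.08,.083),(.08,-.083)]:
    cs,sn=np.cos(p[3]),np.sin(p[3]); q=proj(t,[p[0]+cs*a-sn*b,p[1]+sn*a+cs*b,p[2]+z]); print(z,((q-[215,145])*3.8).round(0))
h=lambda u,v:(290+u/4,160+v/4)
A=onz(c,*h(162,66),.01);B=onz(c,*h(168,308),.01)
print(A,B,(A+B)/2,np.linalg.norm(A-B),np.degrees(np.arctan2((B-A)[1],(B-A)[0])))
A=onz(c,*h(439,170),.012);B=onz(c,*h(440,300),.012)
print('spat',A,B,np.degrees(np.arctan2((B-A)[1],(B-A)[0])))
E
```

```text
(array([ 0.4955127 , -0.14618327,  0.00954342,  0.1009643 ]), array([ 0.5, -0.1, -1.1,  0.1,  1.3,  0.7, -0.5, -0.7]))
0.0 [725. 412.]
0.0 [478. 435.]
0.0 [455. 199.]
0.0 [696. 178.]
0.04 [738. 411.]
0.04 [481. 434.]
0.04 [457. 190.]
0.04 [707. 167.]
[0.42322285 0.07458679 0.01      ] [0.50294402 0.0853819  0.01      ] [0.46308343 0.07998435 0.01      ] 0.08044873594047992 7.7115593282268415
spat [0.44656217 0.16469324 0.012     ] [0.4899597 0.1724431 0.012    ] 10.125058139527102
```

```bash
python3 - <<'E'
from h import *
plan([.463,.080,.05],np.radians(187.7))
E
```

```text
turn (tool rotvec) [ 0.0006 -0.0008 -0.0229] shift cm (after turn) [-5.91  0.3  21.1 ] | [0.4049 0.0691 0.261 ] yaw -3.0301
```

```bash
python3 -m inch '[{"delta_pos":[0,0,0],"rotation":[0.0006,-0.0008,-0.023]},{"delta_pos":[-1,0.05,3.5],"rotation":[0,0,0]},{"delta_pos":[-1,0.05,3.5],"rotation":[0,0,0]},{"delta_pos":[-1,0.05,3.5],"rotation":[0,0,0]},{"delta_pos":[-1,0.05,3.5],"rotation":[0,0,0]},{"delta_pos":[-1,0.05,3.5],"rotation":[0,0,0]},{"delta_pos":[-0.9,0.05,3.5],"rotation":[0,0,0]},{"delta_pos":[0,0,0],"rotation":[0,0,0]},{"delta_pos":[0,0,0],"rotation":[0,0,0]}]' 3.5
python3 - <<'E'
from h import *
c=snap('wrist','w2.png'); plan([.463,.080,.006],np.radians(187.7)); print(get_obs()['opening'],proj(c,[.463,.08,.01]),proj(c,get_obs()['eef_pos']))
E
```

```text
time_s: 2.8
eef_pos: [0.4626, 0.0807, 0.0513]
eef_rot: [-0.001, -0.069, 0.998, -0.0]
wrist_force: [0.1, 0.1, 1.5]
opening: 0.411
turn (tool rotvec) [-0.0008  0.0017  0.0029] shift cm (after turn) [ 0.08 -0.03  4.65] | [0.4638 0.0804 0.0525] yaw -3.0043
0.4124223803123573 [325.27636683 222.47580239] [325.19754351 255.81897229]
```

View pics/w2.png

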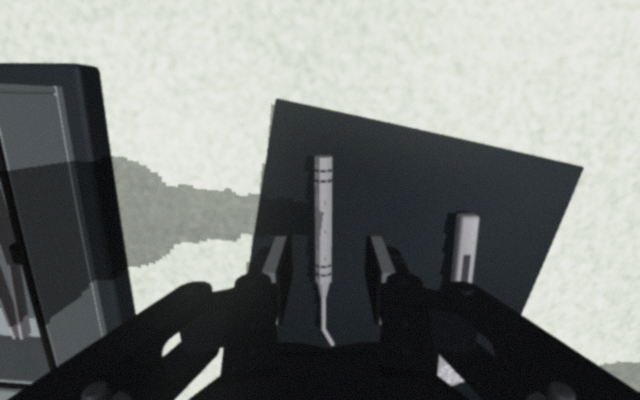

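```bash
python3 -m inch '[{"delta_pos":[0,0,1.5],"rotation":[0,0,0]},{"delta_pos":[0,0,1.5],"rotation":[0,0,0]},{"delta_pos":[0,0,1.1],"rotation":[0,0,0]},{"delta_pos":[0,0,0.5],"rotation":[0,0,0]},{"delta_pos":[0,0,0],"rotation":[0,0,0]},{"delta_pos":[0,0,0],"rotation":[0,0,0]}]' 3
python3 -m inch '[{"delta_pos":[0,0,0],"rotation":[0,0,0]},{"delta_pos":[0,0,0],"rotation":[0,0,0]},{"delta_pos":[0,0,0],"rotation":[0,0,0]},{"delta_pos":[0,0,0],"rotation":[0,0,0]},{"delta_pos":[0,0,0],"rotation":[0,0,0]},{"delta_pos":[0,0,0],"rotation":[0,0,0]}]' 0
```

```text
time_s: 3.45
eef_pos: [0.4642, 0.0796, 0.0061]
eef_rot: [0.001, -0.068, 0.998, -0.0]
wrist_force: [0.7, 1.0, -0.6]
opening: 0.354
time_s: 4.05
eef_pos: [0.4642, 0.0796, 0.0061]
eef_rot: [0.001, -0.068, 0.998, -0.0]
wrist_force: [-0.9, -0.6, 5.8]
opening: 0.089
```

```bash
python3 -m inch '[{"delta_pos":[0,0,0],"rotation":[0,0,0]},{"delta_pos":[0,0,0],"rotation":[0,0,0]},{"delta_pos":[0,0,0.2],"rotation":[0,0,0]},{"delta_pos":[0,0,0],"rotation":[0,0,0]}]' 2
python3 -m inch '[{"delta_pos":[0,0,0],"rotation":[0,0,0]},{"delta_pos":[0,0,0],"rotation":[0,0,0]},{"delta_pos":[0,0,0],"rotation":[0,0,0]},{"delta_pos":[0,0,0],"rotation":[0,0,0]},{"delta_pos":[0,0,0],"rotation":[0,0,0]}]' 0
python3 - <<'E'
from h import *
c=snap('wrist','w3.png')
E
```

```text
time_s: 4.45
eef_pos: [0.4636, 0.0796, 0.0032]
eef_rot: [0.0, -0.068, 0.998, -0.0]
wrist_force: [0.3, 0.2, -0.4]
opening: 0.232
time_s: 4.95
eef_pos: [0.4638, 0.0796, 0.0035]
eef_rot: [0.001, -0.068, 0.998, -0.0]
wrist_force: [-0.1, 0.5, 4.9]
opening: 0.088
```

View pics/w3.png

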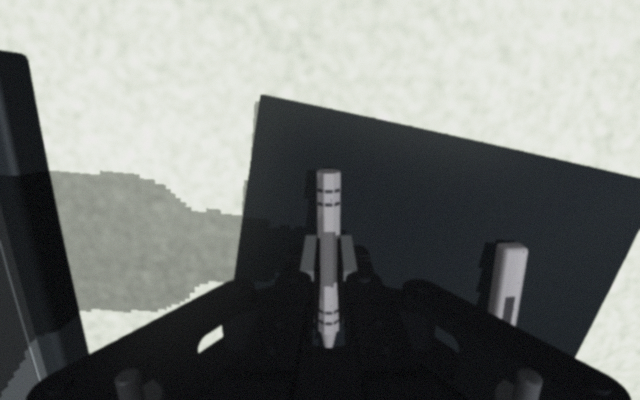

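```bash
python3 -m inch '[{"delta_pos":[0,0,-1],"rotation":[0,0,0]},{"delta_pos":[0,0,-3],"rotation":[0,0,0]},{"delta_pos":[0,0,-4],"rotation":[0,0,0]},{"delta_pos":[0,0,-3],"rotation":[0,0,0]},{"delta_pos":[0,0,0],"rotation":[0,0,0.032]},{"delta_pos":[0,0,0],"rotation":[0,0,0]}]'
python3 - <<'E'
from h import *
c=snap('wrist','w4.png')
plan([.4736,-.1484,.11],np.radians(180)+.101)
E
```

```text
time_s: 5.6
eef_pos: [0.464, 0.0796, 0.1146]
eef_rot: [0.002, -0.051, 0.999, -0.0]
wrist_force: [-0.5, 0.6, -0.3]
opening: 0.091
turn (tool rotvec) [-0.0007  0.001   0.0029] shift cm (after turn) [  1.26 -22.79   0.36] | [0.4632 0.0797 0.1136] yaw -3.0377
```

View pics/w4.png

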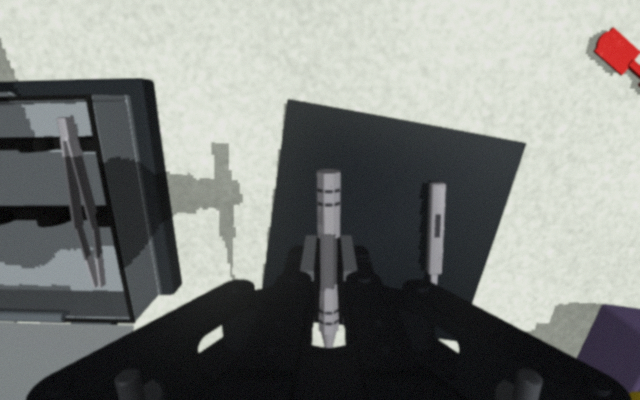

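```bash
python3 - <<'E'
from h import *
c=load('wrist')
A=onz(c,438,183,.012);B=onz(c,434.5,272,.012);print(A,B,(A+B)/2,np.linalg.norm(A-B),np.degrees(np.arctan2((B-A)[1],(B-A)[0])))
E
python3 -m inch '[{"delta_pos":[0.2,-3.8,0],"rotation":[0,0,0]},{"delta_pos":[0.2,-3.8,0],"rotation":[0,0,0]},{"delta_pos":[0.2,-3.8,0],"rotation":[0,0,0]},{"delta_pos":[0.2,-3.8,0],"rotation":[0,0,0]},{"delta_pos":[0.2,-3.8,0],"rotation":[0,0,0]},{"delta_pos":[0.2,-3.8,0],"rotation":[0,0,0]},{"delta_pos":[0,0,0],"rotation":[0,0,0]},{"delta_pos":[0,0,0],"rotation":[0,0,0]}]'
python3 - <<'E'
from h import *
c=snap('wrist','w5.png')
plan([.4736,-.1484,.11],np.radians(180)+.101)
E
```

```text
[0.44656177 0.16414785 0.012     ] [0.52264197 0.17633948 0.012     ] [0.48460187 0.17024366 0.012     ] 0.07705084070323903 9.104082598914145
time_s: 6.45
eef_pos: [0.4739, -0.1484, 0.1123]
eef_rot: [-0.001, -0.051, 0.999, 0.001]
wrist_force: [-0.2, 0.6, -0.9]
opening: 0.093
turn (tool rotvec) [ 0.0014 -0.0014  0.0019] shift cm (after turn) [ 0.05 -0.08  0.23] | [ 0.474  -0.1475  0.1123] yaw -3.0387
```

View pics/w5.png

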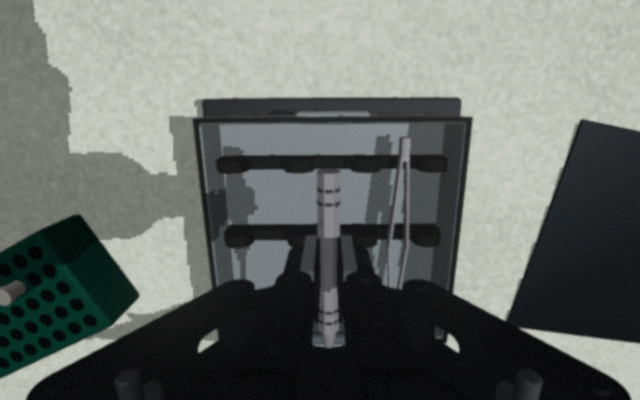

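```bash
python3 - <<'E'
from fit import *
c=load('wrist')
cv2.imwrite('pics/w5z.png',cv2.resize(c['color'][90:310,180:480,::-1],None,fx=2.6,fy=2.6,interpolation=cv2.INTER_CUBIC))
p,r=fitcase([(c,[(195,119),(471,118),None,None])]); print(p,r)
cs,sn=np.cos(p[3]),np.sin(p[3]); print(p[:2]+np.array([cs*-.022,sn*-.022]))
p=[.4955,-.1462,.0095,.101]
cs,sn=np.cos(p[3]),np.sin(p[3])
for a,b,z in [(-.08,-.083,.04),(-.08,.083,.04),(-.048,-.0225,.03),(-.048,.0225,.03),(.004,-.0225,.03),(.004,.0225,.03),(.004,.0225+.045,.03),(.004,-.0225-.045,.03)]:
    print(a,b,((proj(c,[p[0]+cs*a-sn*b,p[1]+sn*a+cs*b,p[2]+z])-[180,90])*2.6).round())
E
```

```text
[ 0.49357459 -0.14200788  0.01411132  0.10388302] [-0. -0.  0. -0.]
[ 0.47169319 -0.1442892 ]
-0.08 -0.083 [30. 80.]
-0.08 0.083 [730.  79.]
-0.048 -0.0225 [293. 204.]
-0.048 0.0225 [468. 204.]
0.004 -0.0225 [299. 391.]
0.004 0.0225 [463. 391.]
0.004 0.0675 [627. 390.]
0.004 -0.0675 [135. 391.]
```

View pics/w5z.png

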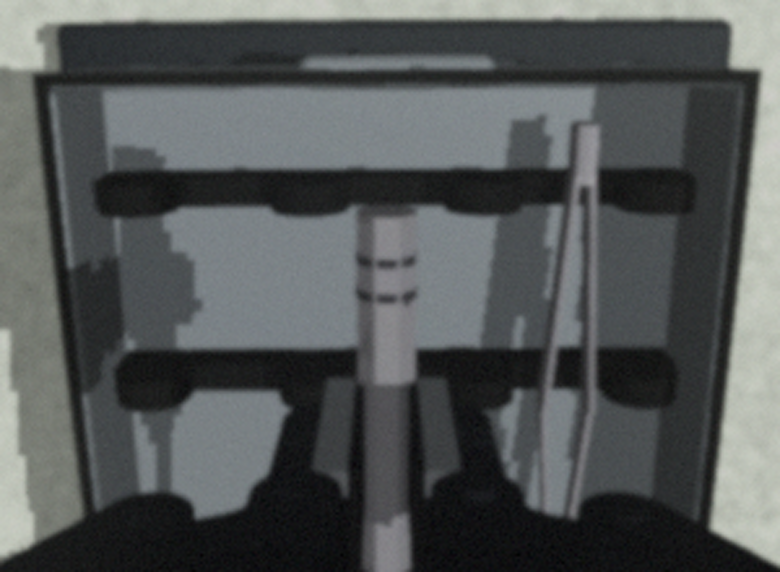

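```bash
python3 -m inch '[{"delta_pos":[0.1,0.25,2],"rotation":[0,0,0]},{"delta_pos":[0,0,2.5],"rotation":[0,0,0]},{"delta_pos":[0,0,1.5],"rotation":[0,0,0]},{"delta_pos":[0,0,0],"rotation":[0,0,0]},{"delta_pos":[0,0,0],"rotation":[0,0,0]}]'
python3 - <<'E'
from h import *
c=snap('wrist','w6.png')
plan([.4727,-.1445,.028],np.radians(180)+.101)
E
```

```text
time_s: 7.0
eef_pos: [0.4736, -0.1447, 0.0534]
eef_rot: [-0.0, -0.052, 0.999, 0.0]
wrist_force: [1.0, -0.1, -0.6]
opening: 0.09
turn (tool rotvec) [-0.0008  0.0012  0.0036] shift cm (after turn) [0.14 0.1  2.6 ] | [ 0.4742 -0.1453  0.054 ] yaw -3.037
```

View pics/w6.png

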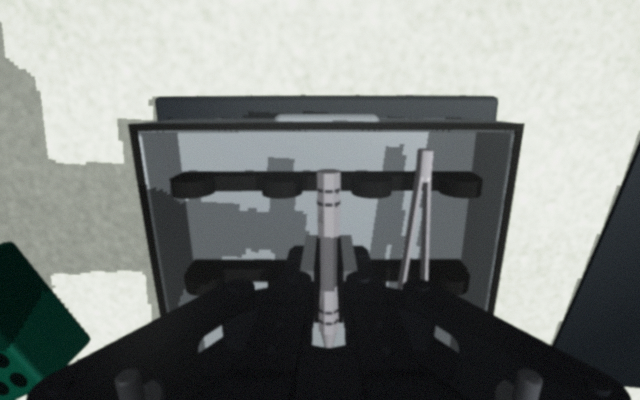

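```bash
python3 - <<'E'
from fit import *
c=load('wrist')
p,r=fitcase([(c,[(131.5,125),(523,125),None,None])]); print(p,r)
cs,sn=np.cos(p[3]),np.sin(p[3]); print(p[:2]+np.array([cs*-.022,sn*-.022]))
plan(np.r_[p[:2]+np.array([cs*-.022,sn*-.022]),p[2]+.021-.0045],np.pi+p[3])
E
```

```text
[ 0.49353987 -0.14198437  0.01548127  0.10348832] [-0.  0.  0. -0.]
[ 0.47165757 -0.14425705]
turn (tool rotvec) [-0.0008  0.0012  0.0011] shift cm (after turn) [0.24 0.13 2.2 ] | [ 0.4742 -0.1453  0.054 ] yaw -3.037
```

```bash
python3 -m inch '[{"delta_pos":[0.2,0.05,0.8],"rotation":[0,0,0]},{"delta_pos":[0,0,0.6],"rotation":[0,0,0]},{"delta_pos":[0,0,0.3],"rotation":[0,0,0]},{"delta_pos":[0,0,0.2],"rotation":[0,0,0]},{"delta_pos":[0,0,0],"rotation":[0,0,0]}]'
python3 -m inch '[{"delta_pos":[0,0,0.15],"rotation":[0,0,0]},{"delta_pos":[0,0,0],"rotation":[0,0,0]}]'
python3 -m inch '[{"delta_pos":[0,0,0.15],"rotation":[0,0,0]},{"delta_pos":[0,0,0],"rotation":[0,0,0]}]'
```

```text
time_s: 7.55
eef_pos: [0.4716, -0.1457, 0.0342]
eef_rot: [0.0, -0.051, 0.999, -0.0]
wrist_force: [-1.0, -0.7, -0.2]
opening: 0.084
time_s: 7.75
eef_pos: [0.4719, -0.1458, 0.0331]
eef_rot: [0.0, -0.052, 0.999, -0.0]
wrist_force: [-0.7, 0.5, 1.9]
opening: 0.093
time_s: 7.95
eef_pos: [0.472, -0.1459, 0.0319]
eef_rot: [0.001, -0.052, 0.999, -0.0]
wrist_force: [-2.5, 0.9, 6.6]
opening: 0.088
```

```bash
python3 -m inch '[{"delta_pos":[0,0,0],"rotation":[0,0,0]},{"delta_pos":[0,0,0],"rotation":[0,0,0]},{"delta_pos":[0,0,0],"rotation":[0,0,0]},{"delta_pos":[0,0,-1],"rotation":[0,0,0]},{"delta_pos":[0,0,-3],"rotation":[0,0,0]},{"delta_pos":[0,0,-3],"rotation":[0,0,0]},{"delta_pos":[0,0,-2],"rotation":[0,0,0]},{"delta_pos":[0,0,0],"rotation":[0,0,0]}]' 2.5
python3 - <<'E'
from h import *
c=snap('wrist','w7.png')
plan([.486,.1705,.12],np.radians(188.9))
E
```

```text
time_s: 8.75
eef_pos: [0.474, -0.1469, 0.1253]
eef_rot: [0.003, -0.052, 0.999, -0.002]
wrist_force: [0.0, -0.9, -0.1]
opening: 0.294
turn (tool rotvec) [-0.0032  0.004  -0.052 ] shift cm (after turn) [-6.2  31.1   0.34] | [ 0.4729 -0.1463  0.1234] yaw -3.0383
```

View pics/w7.png

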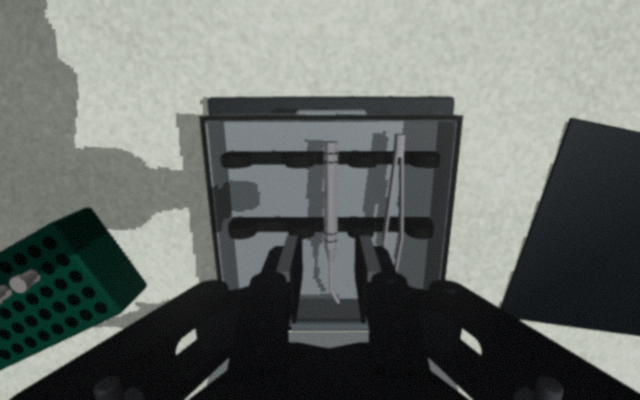

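```bash
python3 -m inch '[{"delta_pos":[0,0,0],"rotation":[0,0,-0.052]},{"delta_pos":[-0.7,3.9,0],"rotation":[0,0,0]},{"delta_pos":[-0.8,3.9,0],"rotation":[0,0,0]},{"delta_pos":[-0.8,3.9,0],"rotation":[0,0,0]},{"delta_pos":[-0.8,3.9,0],"rotation":[0,0,0]},{"delta_pos":[-0.8,3.9,0],"rotation":[0,0,0]},{"delta_pos":[-0.8,3.9,0],"rotation":[0,0,0]},{"delta_pos":[-0.8,3.9,0],"rotation":[0,0,0]},{"delta_pos":[-0.7,3.8,0],"rotation":[0,0,0]},{"delta_pos":[0,0,0],"rotation":[0,0,0]}]' 3.5
python3 -m inch '[{"delta_pos":[0,0,3],"rotation":[0,0,0]},{"delta_pos":[0,0,3],"rotation":[0,0,0]},{"delta_pos":[0,0,0],"rotation":[0,0,0]},{"delta_pos":[0,0,0],"rotation":[0,0,0]}]'
python3 - <<'E'
from h import *
c=snap('wrist','w8.png')
plan([.486,.1705,.0045],np.radians(188.9))
E
```

```text
time_s: 9.8
eef_pos: [0.4835, 0.175, 0.1201]
eef_rot: [-0.001, -0.08, 0.997, 0.0]
wrist_force: [-0.6, -0.9, 0.5]
opening: 0.408
time_s: 10.2
eef_pos: [0.484, 0.1706, 0.0606]
eef_rot: [-0.001, -0.077, 0.997, -0.0]
wrist_force: [0.6, -0.7, 0.8]
opening: 0.41
turn (tool rotvec) [-0.0007  0.0006 -0.0007] shift cm (after turn) [-0.07 -0.03  5.73] | [0.4852 0.1707 0.0618] yaw -2.9869
```

View pics/w8.png

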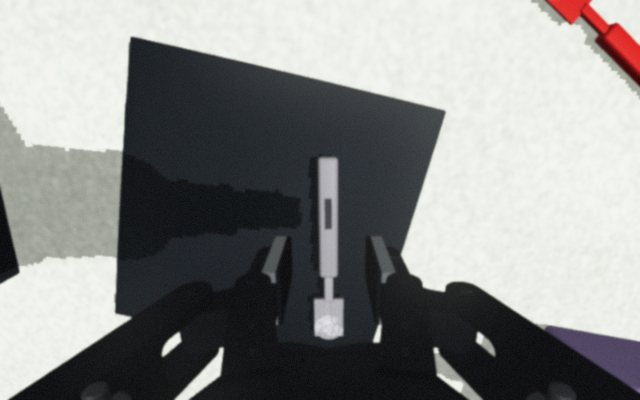

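```bash
python3 -m inch '[{"delta_pos":[-0.05,0,2],"rotation":[0,0,0]},{"delta_pos":[0,0,2],"rotation":[0,0,0]},{"delta_pos":[0,0,1.2],"rotation":[0,0,0]},{"delta_pos":[0,0,0.5],"rotation":[0,0,0]},{"delta_pos":[0,0,0],"rotation":[0,0,0]}]' 3
python3 -m inch '[{"delta_pos":[0,0,0],"rotation":[0,0,0]},{"delta_pos":[0,0,0],"rotation":[0,0,0]},{"delta_pos":[0,0,0],"rotation":[0,0,0]},{"delta_pos":[0,0,0],"rotation":[0,0,0]},{"delta_pos":[0,0,0],"rotation":[0,0,0]},{"delta_pos":[0,0,0],"rotation":[0,0,0]}]' 0
python3 -m inch '[{"delta_pos":[0,0,-1],"rotation":[0,0,0]},{"delta_pos":[0,0,-3],"rotation":[0,0,0]},{"delta_pos":[0,0,-4],"rotation":[0,0,0]},{"delta_pos":[0,0,-3],"rotation":[0,0,0]},{"delta_pos":[0,0,0],"rotation":[0,0,0.052]},{"delta_pos":[0,0,0],"rotation":[0,0,0]}]'
python3 - <<'E'
from h import *
c=snap('wrist','w9.png')
p=[.4935,-.142,.0155,.1035];cs,sn=np.cos(p[3]),np.sin(p[3]); a,b=-.022,-.045
T=[p[0]+cs*a-sn*b,p[1]+sn*a+cs*b]
print(T);plan(T+[.115],np.pi+p[3])
E
```

```text
time_s: 10.75
eef_pos: [0.4857, 0.1711, 0.0045]
eef_rot: [0.0, -0.077, 0.997, -0.0]
wrist_force: [-0.1, 0.8, -0.4]
opening: 0.347
time_s: 11.35
eef_pos: [0.4865, 0.1713, 0.0055]
eef_rot: [0.001, -0.078, 0.997, -0.0]
wrist_force: [-0.0, -0.8, 6.6]
opening: 0.118
time_s: 11.95
eef_pos: [0.4862, 0.1714, 0.1161]
eef_rot: [0.002, -0.051, 0.999, -0.0]
wrist_force: [0.3, 0.1, -0.7]
opening: 0.113
[np.float64(0.47626691866657034), np.float64(-0.18903212633674346)]
turn (tool rotvec) [-0.0006  0.0015  0.0008] shift cm (after turn) [ 4.620e+00 -3.574e+01 -1.000e-02] | [0.4853 0.1713 0.1149] yaw -3.0373
```

View pics/w9.png

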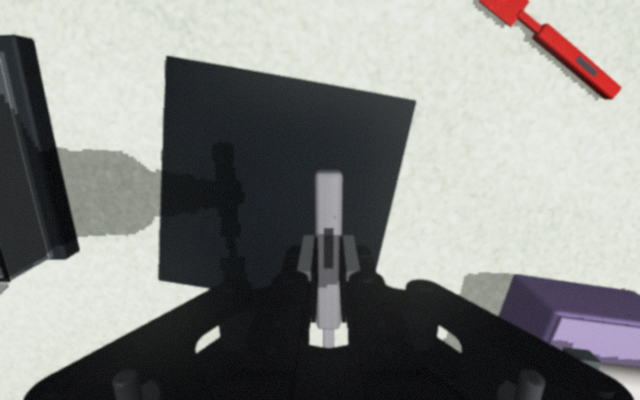

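```bash
python3 -m inch '[{"delta_pos":[0.5,-4,0],"rotation":[0,0,0]},{"delta_pos":[0.5,-4,0],"rotation":[0,0,0]},{"delta_pos":[0.5,-4,0],"rotation":[0,0,0]},{"delta_pos":[0.5,-4,0],"rotation":[0,0,0]},{"delta_pos":[0.5,-4,0],"rotation":[0,0,0]},{"delta_pos":[0.5,-4,0],"rotation":[0,0,0]},{"delta_pos":[0.5,-4,0],"rotation":[0,0,0]},{"delta_pos":[0.5,-4,0],"rotation":[0,0,0]},{"delta_pos":[0.6,-3.7,0],"rotation":[0,0,0]},{"delta_pos":[0,0,0],"rotation":[0,0,0]}]'
python3 -m inch '[{"delta_pos":[0,0,2.5],"rotation":[0,0,0]},{"delta_pos":[0,0,3],"rotation":[0,0,0]},{"delta_pos":[0,0,0],"rotation":[0,0,0]},{"delta_pos":[0,0,0],"rotation":[0,0,0]}]'
python3 - <<'E'
from h import *
c=snap('wrist','w10.png')
plan([.4763,-.189,.036],np.pi+.1035)
E
```

```text
time_s: 13.0
eef_pos: [0.4758, -0.1926, 0.1139]
eef_rot: [0.0, -0.05, 0.999, -0.001]
wrist_force: [0.7, 0.7, -1.1]
opening: 0.109
time_s: 13.4
eef_pos: [0.4757, -0.1874, 0.0589]
eef_rot: [-0.001, -0.052, 0.999, 0.001]
wrist_force: [0.6, -0.0, -0.2]
opening: 0.109
turn (tool rotvec) [-0.0003  0.0006  0.0007] shift cm (after turn) [ 0.04 -0.08  2.4 ] | [ 0.4767 -0.1881  0.06  ] yaw -3.0374
```

View pics/w10.png

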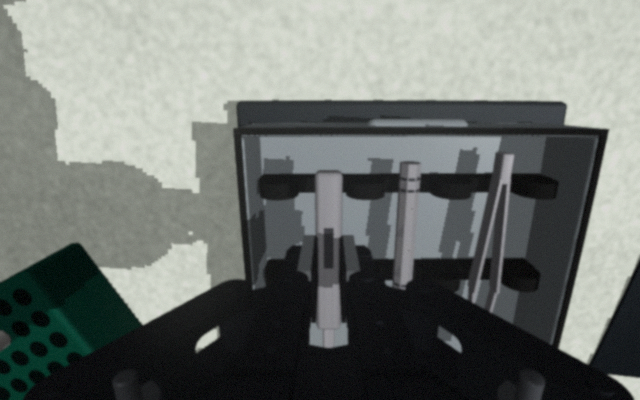

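```bash
python3 - <<'E'
from fit import *
c=load('wrist')
p,r=fitcase([(c,[(236,130),(606.5,130),None,None])]); print(p,r)
cs,sn=np.cos(p[3]),np.sin(p[3]); a,b=-.022,-.045
T=[p[0]+cs*a-sn*b,p[1]+sn*a+cs*b]
plan(T+[p[2]+.021-.003],np.pi+p[3])
cv2.imwrite('pics/w10z.png',cv2.resize(c['color'][110:310,220:440,::-1],None,fx=3.4,fy=3.4,interpolation=cv2.INTER_CUBIC))
for x,y in [(-.026,-.0225),(-.026,.0225)]:
  a=-.048; b=-.045+y; q=proj(c,[p[0]+cs*a-sn*b,p[1]+sn*a+cs*b,p[2]+.03]); print(q)
E
```

```text
[ 0.49367716 -0.14152538  0.01508051  0.1068565 ] [0. 0. 0. 0.]
turn (tool rotvec) [-0.0003  0.0006 -0.0026] shift cm (after turn) [ 0.01 -0.05  2.69] | [ 0.4767 -0.1881  0.06  ] yaw -3.0374
[277.79524665 193.91302927]
[368.80181905 193.505367  ]
```

View pics/w10z.png

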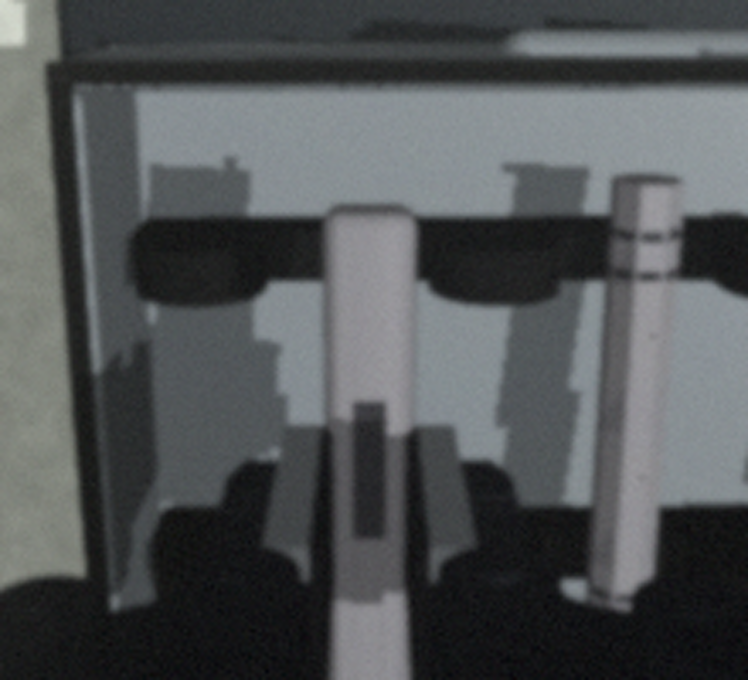

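```bash
python3 -m inch '[{"delta_pos":[0,-0.2,1],"rotation":[0,0,0]},{"delta_pos":[0,0,0.7],"rotation":[0,0,0]},{"delta_pos":[0,0,0.4],"rotation":[0,0,0]},{"delta_pos":[0,0,0.2],"rotation":[0,0,0]},{"delta_pos":[0,0,0],"rotation":[0,0,0]}]'
python3 -m inch '[{"delta_pos":[0,0,0.15],"rotation":[0,0,0]},{"delta_pos":[0,0,0],"rotation":[0,0,0]}]'
python3 -m inch '[{"delta_pos":[0,0,0.15],"rotation":[0,0,0]},{"delta_pos":[0,0,0],"rotation":[0,0,0]}]'
```

```text
time_s: 13.95
eef_pos: [0.4765, -0.1905, 0.0362]
eef_rot: [0.0, -0.052, 0.999, -0.0]
wrist_force: [-0.2, 0.1, -1.5]
opening: 0.112
time_s: 14.15
eef_pos: [0.4769, -0.1907, 0.0352]
eef_rot: [0.001, -0.052, 0.999, -0.0]
wrist_force: [-0.6, 0.7, 0.6]
opening: 0.114
time_s: 14.35
eef_pos: [0.4769, -0.1908, 0.034]
eef_rot: [0.001, -0.052, 0.999, -0.0]
wrist_force: [-2.3, 1.3, 5.8]
opening: 0.111
```

```bash
python3 -m inch '[{"delta_pos":[0,0,0],"rotation":[0,0,0]},{"delta_pos":[0,0,0],"rotation":[0,0,0]},{"delta_pos":[0,0,0],"rotation":[0,0,0]},{"delta_pos":[0,0,-1],"rotation":[0,0,0]},{"delta_pos":[0,0,-2.5],"rotation":[0,0,0]},{"delta_pos":[0,0,-3.5],"rotation":[0,0,0]},{"delta_pos":[0.5,0,-4],"rotation":[0,0,0]},{"delta_pos":[0.5,0,-4],"rotation":[0,0,0]},{"delta_pos":[0,0,0],"rotation":[0,0,0]},{"delta_pos":[0,0,0],"rotation":[0,0,0]}]' 2.2
python3 - <<'E'
from h import *
c=snap('wrist','w11.png'); t=snap('top','t11.png'); s=snap('side','s11.png'); print(get_obs()['eef_pos'])
a=np.zeros((600,800,3),np.uint8)
cv2.imwrite('pics/w11z.png',cv2.resize(c['color'][60:330,150:510,::-1],None,fx=2.2,fy=2.2,interpolation=cv2.INTER_CUBIC))
cv2.imwrite('pics/s11z.png',cv2.resize(s['color'][140:300,240:460,::-1],None,fx=3.6,fy=3.6,interpolation=cv2.INTER_CUBIC))
E
```

```text
time_s: 15.35
eef_pos: [0.4673, -0.1921, 0.1852]
eef_rot: [0.002, -0.052, 0.999, -0.001]
wrist_force: [-0.8, 0.4, 0.2]
opening: 0.259
[ 0.46585645 -0.19099222  0.18223687]
```

View pics/w11z.png

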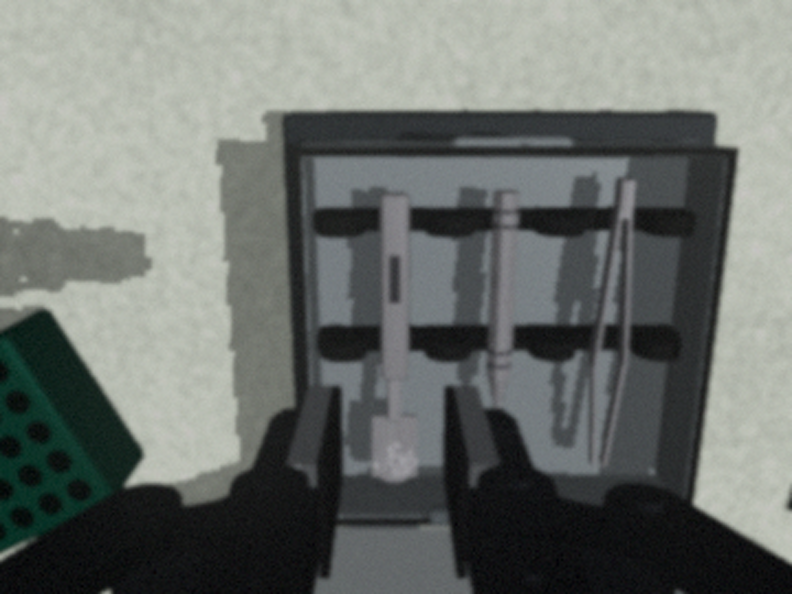

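View pics/s11z.png

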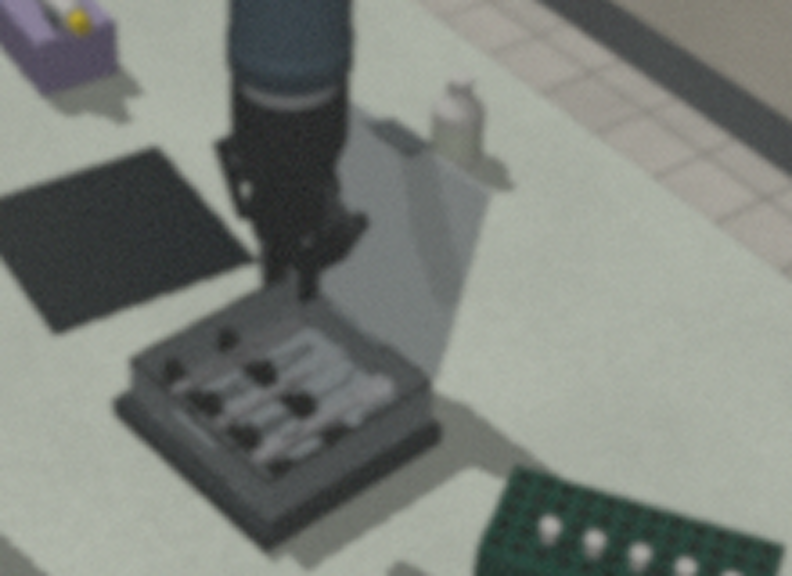

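```bash
python3 - <<'E'
from h import *
import pickle
t=load('top'); s=load('side')
p=[.4936,-.1418,.0155,.1045];cs,sn=np.cos(p[3]),np.sin(p[3])
W=lambda a,b,z: np.array([p[0]+cs*a-sn*b,p[1]+sn*a+cs*b,p[2]+z])
for th in (1.8,1.9):
  for b in (.083,-.083):
    P=W(.08-.162*np.cos(th),b,.042+.162*np.sin(th)); print(th,b,P.round(3),'topz',((proj(t,P)-[215,145])*3.8).round(),'sidez',((proj(s,P)-[240,140])*3.6).round())
print('hinge',W(.08,0,.042))
plan([.662,-.128,.28],np.pi+.1045)
E
```

```text
1.8 0.083 [ 0.601 -0.047  0.215] topz [453.  79.] sidez [326.  86.]
1.8 -0.083 [ 0.618 -0.212  0.215] topz [750.  52.] sidez [482. 190.]
1.9 0.083 [ 0.617 -0.045  0.211] topz [450.  54.] sidez [341.  83.]
1.9 -0.083 [ 0.634 -0.211  0.211] topz [744.  27.] sidez [497. 186.]
hinge [ 0.57316359 -0.13345521  0.0575    ]
turn (tool rotvec) [ 0.0011 -0.001  -0.0013] shift cm (after turn) [-20.16   4.22  -9.78] | [ 0.4659 -0.191   0.1822] yaw -3.0384
```

```bash
python3 -m inch '[{"delta_pos":[0,0.5,-3.3],"rotation":[0,0,0]},{"delta_pos":[0,0.5,-3.3],"rotation":[0,0,0]},{"delta_pos":[0,0.5,-3.2],"rotation":[0,0,0]},{"delta_pos":[-3.2,0.5,0],"rotation":[0,0,0]},{"delta_pos":[-3.2,0.5,0],"rotation":[0,0,0]},{"delta_pos":[-3.3,0.5,0],"rotation":[0,0,0]},{"delta_pos":[-3.3,0.5,0],"rotation":[0,0,0]},{"delta_pos":[-3.3,0.5,0],"rotation":[0,0,0]},{"delta_pos":[-3.3,0.2,0],"rotation":[0,0,0]},{"delta_pos":[0,0,0],"rotation":[0,0,0]}]' 0
python3 - <<'E'
from h import *
s=snap('side','s12.png');t=snap('top','t12.png'); plan([.658,-.128,.175],np.pi+.1045)
cv2.imwrite('pics/s12z.png',cv2.resize(s['color'][100:300,220:480,::-1],None,fx=3,fy=3,interpolation=cv2.INTER_CUBIC))
E
```

```text
time_s: 16.5
eef_pos: [0.659, -0.1282, 0.2778]
eef_rot: [-0.001, -0.053, 0.999, 0.001]
wrist_force: [-0.5, -0.5, -0.2]
opening: -0.002
turn (tool rotvec) [ 0.0012 -0.0033 -0.0004] shift cm (after turn) [-0.14  0.09 10.38] | [ 0.6567 -0.129   0.2788] yaw -3.0375
```

View pics/s12z.png

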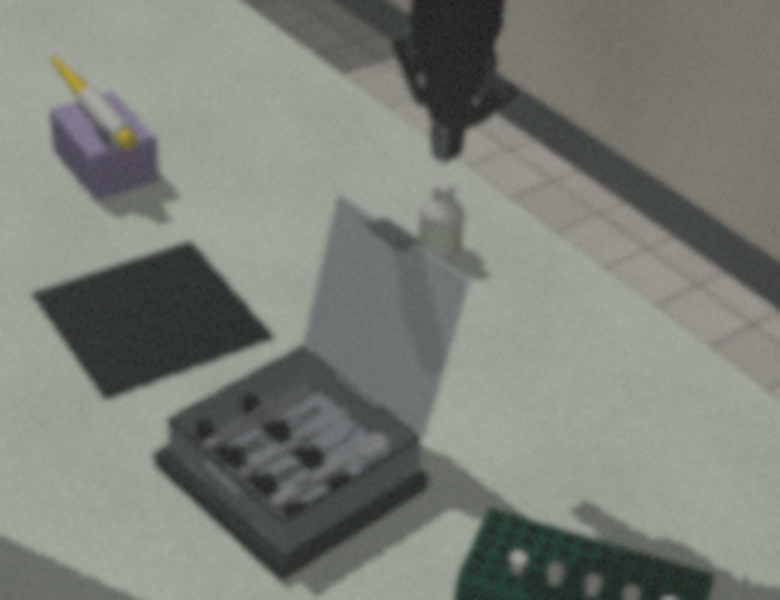

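Tool is beyond the open lid (lid edge at (340,200)–(468,280) in the zoom), fingertips shut at (447,155). Descend behind it, then pull toward the robot.

```bash
python3 -m inch '[{"delta_pos":[0,0,3],"rotation":[0,0,0]},{"delta_pos":[0,0,3],"rotation":[0,0,0]},{"delta_pos":[0,0,3],"rotation":[0,0,0]},{"delta_pos":[0,0,1.4],"rotation":[0,0,0]},{"delta_pos":[0,0,0],"rotation":[0,0,0]}]'
python3 -m inch '[{"delta_pos":[1,0,0],"rotation":[0,0,0]},{"delta_pos":[1,0,0],"rotation":[0,0,0]},{"delta_pos":[1,0,0],"rotation":[0,0,0]},{"delta_pos":[1,0,0],"rotation":[0,0,0]},{"delta_pos":[1,0,0],"rotation":[0,0,0]},{"delta_pos":[1,0,0],"rotation":[0,0,0]}]'
python3 -m inch '[{"delta_pos":[1,0,0],"rotation":[0,0,0]},{"delta_pos":[1,0,0],"rotation":[0,0,0]},{"delta_pos":[1,0,0],"rotation":[0,0,0]},{"delta_pos":[1,0,0],"rotation":[0,0,0]}]'
python3 - <<'E'
from h import *
s=snap('side','s13.png')
cv2.imwrite('pics/s13z.png',cv2.resize(s['color'][100:300,220:480,::-1],None,fx=3,fy=3,interpolation=cv2.INTER_CUBIC))
E
```

```text
time_s: 17.1
eef_pos: [0.655, -0.1293, 0.1749]
eef_rot: [-0.002, -0.051, 0.999, 0.001]
wrist_force: [-0.2, -0.2, 0.0]
opening: 0.002
time_s: 17.7
eef_pos: [0.5968, -0.136, 0.1781]
eef_rot: [0.001, -0.052, 0.999, -0.0]
wrist_force: [0.6, 0.4, -0.2]
opening: -0.002
time_s: 18.1
eef_pos: [0.5569, -0.14, 0.1774]
eef_rot: [0.0, -0.052, 0.999, -0.0]
wrist_force: [0.2, 0.0, -0.9]
opening: -0.001
```

View pics/s13z.png

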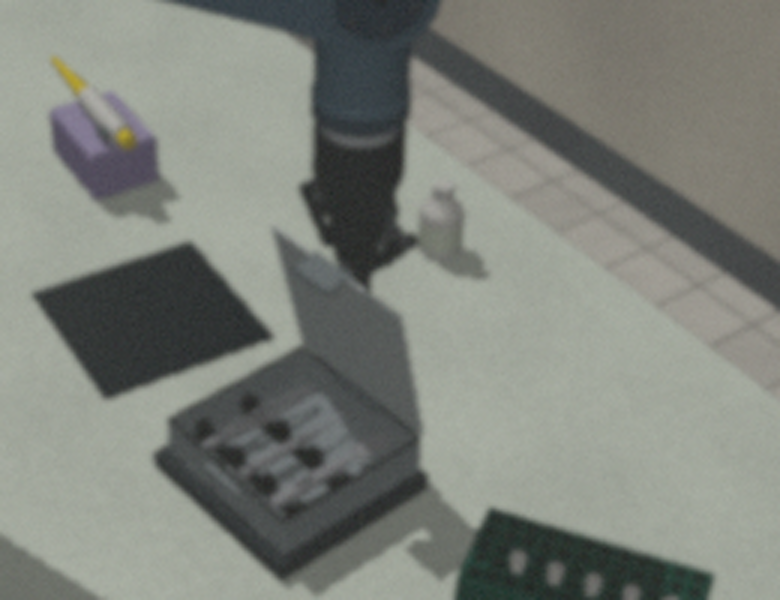

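```bash
python3 -m inch '[{"delta_pos":[1,0,0],"rotation":[0,0,0]},{"delta_pos":[1,0,0],"rotation":[0,0,0]},{"delta_pos":[1,0,0],"rotation":[0,0,0]},{"delta_pos":[1,0,0],"rotation":[0,0,0]},{"delta_pos":[1,0,0],"rotation":[0,0,0]},{"delta_pos":[1,0,0],"rotation":[0,0,0]},{"delta_pos":[1,0,0],"rotation":[0,0,0]},{"delta_pos":[0,0,0],"rotation":[0,0,0]},{"delta_pos":[0,0,0],"rotation":[0,0,0]}]'
python3 - <<'E'
from h import *
s=snap('side','s14.png')
cv2.imwrite('pics/s14z.png',cv2.resize(s['color'][100:300,220:480,::-1],None,fx=3,fy=3,interpolation=cv2.INTER_CUBIC))
E
```

```text
time_s: 19.05
eef_pos: [0.4882, -0.1473, 0.1777]
eef_rot: [0.001, -0.051, 0.999, -0.0]
wrist_force: [0.2, 0.4, 0.2]
opening: -0.001
```

View pics/s14z.png

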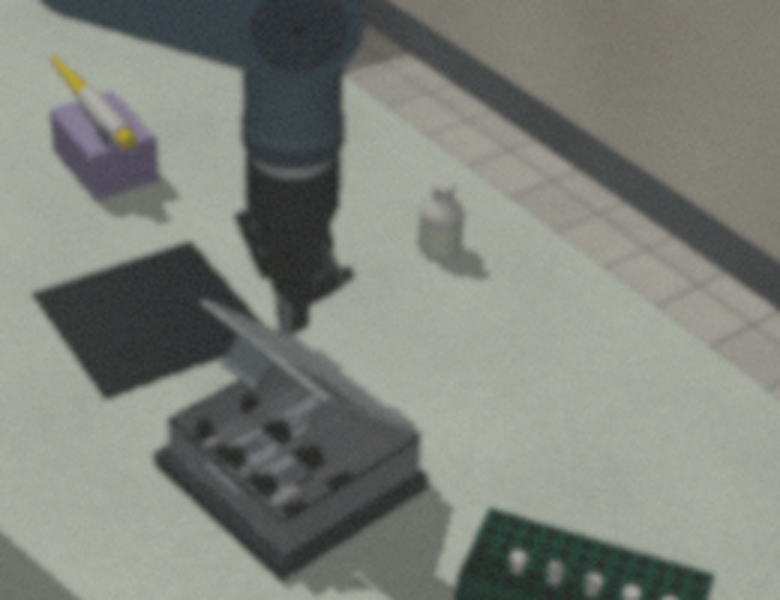

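```bash
python3 -m inch '[{"delta_pos":[1,0,0],"rotation":[0,0,0]},{"delta_pos":[1.5,0,0],"rotation":[0,0,0]},{"delta_pos":[2,0,0],"rotation":[0,0,0]},{"delta_pos":[1.5,0,0],"rotation":[0,0,0]},{"delta_pos":[0,0,0],"rotation":[0,0,0]},{"delta_pos":[0,0,0],"rotation":[0,0,0]}]'
python3 - <<'E'
from h import *
s=snap('side','s15.png'); c=snap('wrist','w15.png'); plan([.424,-.149,.08],np.pi+.1045)
cv2.imwrite('pics/s15z.png',cv2.resize(s['color'][100:300,220:480,::-1],None,fx=3,fy=3,interpolation=cv2.INTER_CUBIC))
E
```

```text
time_s: 19.7
eef_pos: [0.4287, -0.1535, 0.1777]
eef_rot: [0.001, -0.051, 0.999, -0.0]
wrist_force: [0.7, -0.8, -0.6]
opening: -0.001
turn (tool rotvec) [-0.001   0.0014 -0.0012] shift cm (after turn) [0.46 0.5  9.77] | [ 0.4291 -0.1535  0.1777] yaw -3.0383
```

View pics/s15z.png

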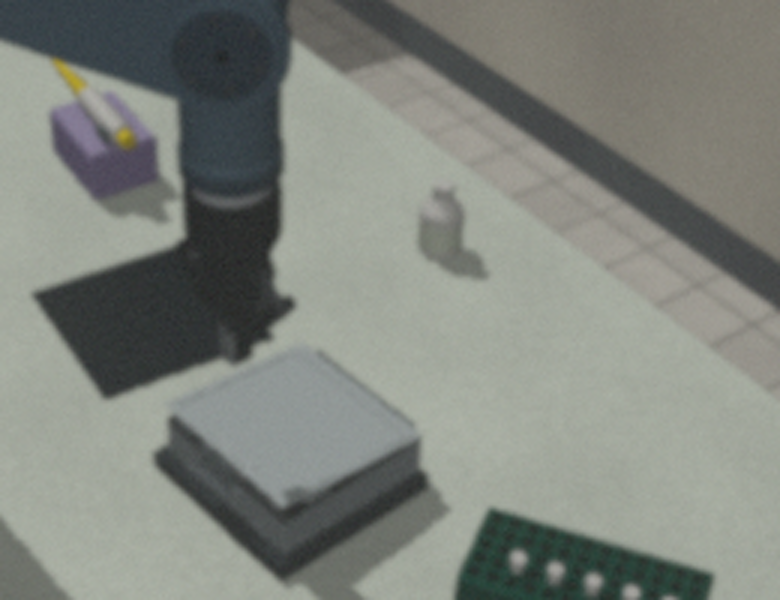

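View pics/w15.png

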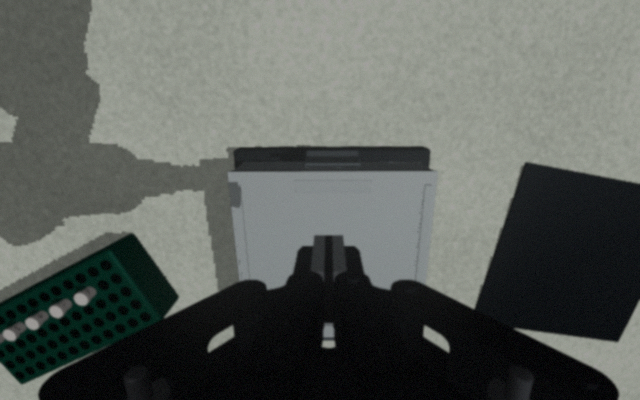

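```bash
python3 -m inch '[{"delta_pos":[0.4,0.4,3],"rotation":[0,0,0]},{"delta_pos":[0,0,3],"rotation":[0,0,0]},{"delta_pos":[0,0,2.5],"rotation":[0,0,0]},{"delta_pos":[0,0,0],"rotation":[0,0,0]},{"delta_pos":[0,0,0],"rotation":[0,0,0]}]'
python3 -m inch '[{"delta_pos":[0,0,0.5],"rotation":[0,0,0]},{"delta_pos":[0,0,0.2],"rotation":[0,0,0]},{"delta_pos":[0,0,0],"rotation":[0,0,0]}]'
python3 -m inch '[{"delta_pos":[0,0,0.2],"rotation":[0,0,0]},{"delta_pos":[0,0,0],"rotation":[0,0,0]}]'
python3 -m inch '[{"delta_pos":[0,0,0.2],"rotation":[0,0,0]},{"delta_pos":[0,0,0],"rotation":[0,0,0]}]'
python3 - <<'E'
from h import *
c=snap('wrist','w16.png'); o=get_obs();print(o['eef_pos'],o['wrist_force'])
E
```

```text
time_s: 20.3
eef_pos: [0.4245, -0.1497, 0.0926]
eef_rot: [0.0, -0.052, 0.999, 0.0]
wrist_force: [0.2, -0.4, 0.9]
opening: 0.002
time_s: 20.6
eef_pos: [0.4245, -0.15, 0.0859]
eef_rot: [0.001, -0.052, 0.999, -0.001]
wrist_force: [0.3, 0.4, 0.1]
opening: 0.0
time_s: 20.8
eef_pos: [0.4242, -0.1498, 0.0835]
eef_rot: [0.001, -0.052, 0.999, -0.0]
wrist_force: [0.2, -0.1, -0.2]
opening: 0.004
time_s: 21.0
eef_pos: [0.424, -0.1497, 0.0812]
eef_rot: [0.0, -0.052, 0.999, -0.0]
wrist_force: [-0.5, 0.6, -0.6]
opening: -0.003
[ 0.42407395 -0.14976333  0.08131593] [ 0.0843408  -0.07308985 -0.18415753]
```

View pics/w16.png

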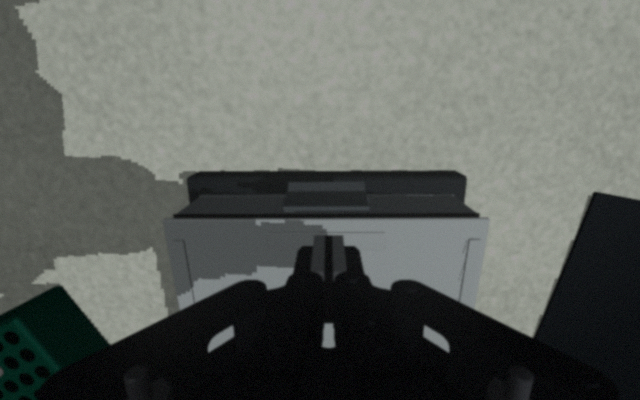

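```bash
python3 -m inch '[{"delta_pos":[0,0,0.3],"rotation":[0,0,0]},{"delta_pos":[0,0,0.2],"rotation":[0,0,0]},{"delta_pos":[0,0,0],"rotation":[0,0,0]}]'
python3 -m inch '[{"delta_pos":[0,0,0.2],"rotation":[0,0,0]},{"delta_pos":[0,0,0],"rotation":[0,0,0]}]'
python3 -m inch '[{"delta_pos":[0,0,0.2],"rotation":[0,0,0]},{"delta_pos":[0,0,0],"rotation":[0,0,0]}]'
python3 -m inch '[{"delta_pos":[0,0,0.2],"rotation":[0,0,0]},{"delta_pos":[0,0,0],"rotation":[0,0,0]}]'
```

```text
time_s: 21.35
eef_pos: [0.4239, -0.1496, 0.076]
eef_rot: [0.0, -0.052, 0.999, -0.0]
wrist_force: [0.3, -0.1, -0.4]
opening: -0.001
time_s: 21.55
eef_pos: [0.4241, -0.1497, 0.0742]
eef_rot: [0.0, -0.052, 0.999, -0.0]
wrist_force: [0.8, -0.0, 0.1]
opening: 0.002
time_s: 21.75
eef_pos: [0.424, -0.1497, 0.0722]
eef_rot: [0.0, -0.052, 0.999, -0.0]
wrist_force: [-0.0, 0.7, 0.3]
opening: -0.001
time_s: 21.95
eef_pos: [0.4243, -0.1499, 0.0703]
eef_rot: [0.001, -0.052, 0.999, -0.0]
wrist_force: [0.5, -1.2, -0.5]
opening: -0.0
```

```bash
python3 -m inch '[{"delta_pos":[0,0,0.15],"rotation":[0,0,0]},{"delta_pos":[0,0,0],"rotation":[0,0,0]}]' | grep -E 'pos|force'
python3 -m inch '[{"delta_pos":[0,0,0.15],"rotation":[0,0,0]},{"delta_pos":[0,0,0],"rotation":[0,0,0]}]' | grep -E 'pos|force'
python3 -m inch '[{"delta_pos":[0,0,0.15],"rotation":[0,0,0]},{"delta_pos":[0,0,0],"rotation":[0,0,0]}]' | grep -E 'pos|force'
python3 -m inch '[{"delta_pos":[0,0,0.15],"rotation":[0,0,0]},{"delta_pos":[0,0,0],"rotation":[0,0,0]}]' | grep -E 'pos|force'
```

```text
eef_pos: [0.4243, -0.1499, 0.0691]
wrist_force: [-0.2, 0.6, 3.3]
eef_pos: [0.4243, -0.1499, 0.0677]
wrist_force: [-2.6, 0.2, 6.6]
eef_pos: [0.4242, -0.1499, 0.0664]
wrist_force: [-2.3, 1.7, 9.2]
eef_pos: [0.4242, -0.15, 0.0651]
wrist_force: [-5.3, 2.6, 10.1]
```

```bash
python3 -m inch '[{"delta_pos":[0,0,0.05],"rotation":[0,0,0]}]' | grep -E 'pos|force'
```

```text
eef_pos: [0.4241, -0.15, 0.0647]
wrist_force: [-4.1, 2.0, 12.4]
```

```bash
python3 -m inch '[{"delta_pos":[0,0,0.05],"rotation":[0,0,0]}]' | grep -E 'pos|force'
```

```text
eef_pos: [0.4241, -0.15, 0.0642]
wrist_force: [-5.3, 1.2, 13.1]
```

```bash
python3 -m inch '[{"delta_pos":[0,0,0.05],"rotation":[0,0,0]}]' | grep -E 'pos|force'
```

```text
eef_pos: [0.4241, -0.15, 0.0638]
wrist_force: [-5.0, 1.8, 14.0]
```

```bash
python3 -m inch '[{"delta_pos":[0,0,0.05],"rotation":[0,0,0]}]' | grep -E 'pos|force'
```

```text
eef_pos: [0.424, -0.15, 0.0632]
wrist_force: [-5.2, 1.9, 12.0]
```

```bash
python3 -m inch '[{"delta_pos":[0,0,0.04],"rotation":[0,0,0]}]' | grep -E 'pos|force'; python3 -c "
from h import *
print(get_obs()['joint_efforts'].round(2))"
```

```text
eef_pos: [0.424, -0.15, 0.0627]
wrist_force: [-4.6, 1.1, 9.1]
[ 3.400e-01 -3.120e+01 -2.629e+01  5.200e-01 -1.360e+00 -1.000e-02]
```

```bash
python3 -m inch '[{"delta_pos":[0,0,0],"rotation":[0,0,0]}]' | grep -E 'pos|force'; python3 - <<'E'
from h import *
s=snap('side','s17.png'); c=snap('wrist','w17.png');print(get_obs()['wrist_force'])
cv2.imwrite('pics/s17z.png',cv2.resize(s['color'][200:300,260:380,::-1],None,fx=6,fy=6,interpolation=cv2.INTER_CUBIC))
E
```

```text
eef_pos: [0.4239, -0.1499, 0.0623]
wrist_force: [-0.0, -0.5, 0.8]
[ 0.2730829  -0.54656091 -0.38250448]
```

View pics/s17z.png

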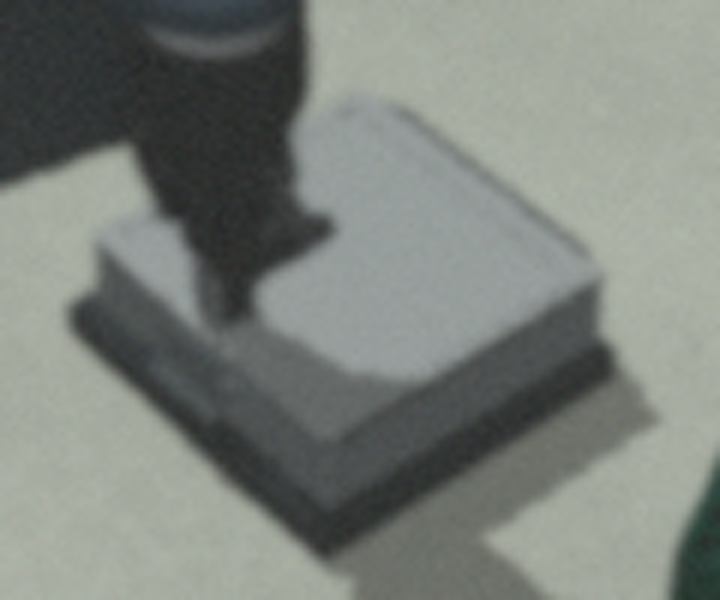

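View pics/w17.png

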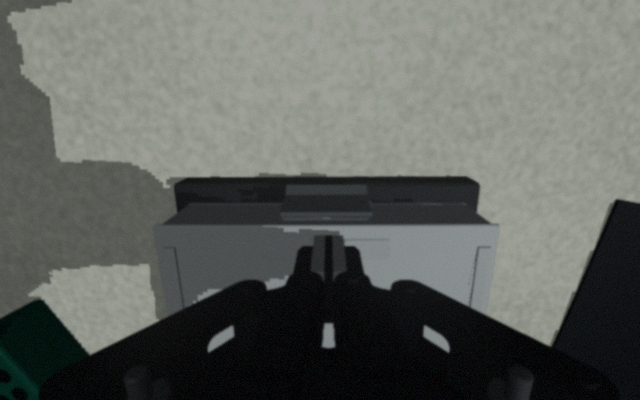

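```bash
python3 -m inch '[{"delta_pos":[0,0,-1],"rotation":[0,0,0]},{"delta_pos":[0,0,-3],"rotation":[0,0,0]},{"delta_pos":[0,0,-4],"rotation":[0,0,0]},{"delta_pos":[0,0,-4],"rotation":[0,0,0]},{"delta_pos":[0,0,0],"rotation":[0,0,0]},{"delta_pos":[0,0,0],"rotation":[0,0,0]},{"delta_pos":[0,0,0],"rotation":[0,0,0]}]'
python3 - <<'E'
from h import *
s=snap('side','s18.png'); t=snap('top','t18.png')
cv2.imwrite('pics/s18z.png',cv2.resize(s['color'][200:300,260:380,::-1],None,fx=6,fy=6,interpolation=cv2.INTER_CUBIC))
a=cv2.imread('pics/s15.png')[200:300,260:380]
cv2.imwrite('pics/s15y.png',cv2.resize(a,None,fx=6,fy=6,interpolation=cv2.INTER_CUBIC))
E
```

```text
time_s: 24.15
eef_pos: [0.4234, -0.1493, 0.1812]
eef_rot: [-0.0, -0.052, 0.999, 0.0]
wrist_force: [-0.7, -0.4, -0.4]
opening: -0.0
```

View pics/s18z.png

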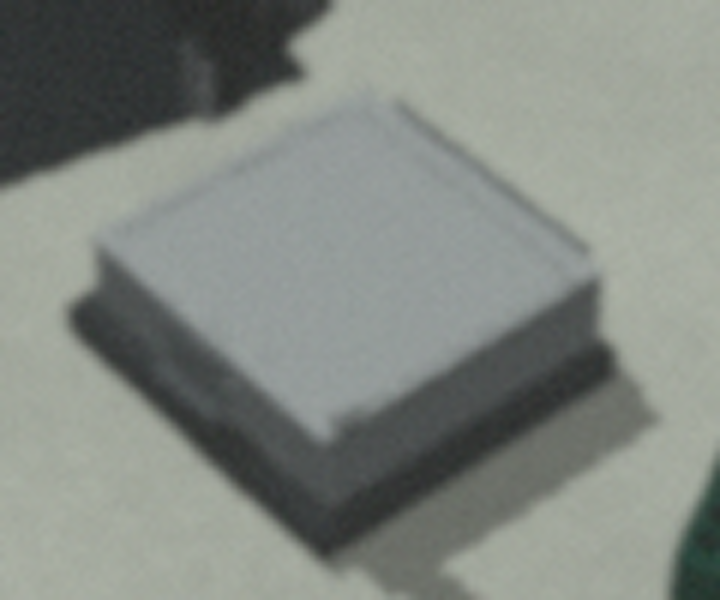

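View pics/s15y.png

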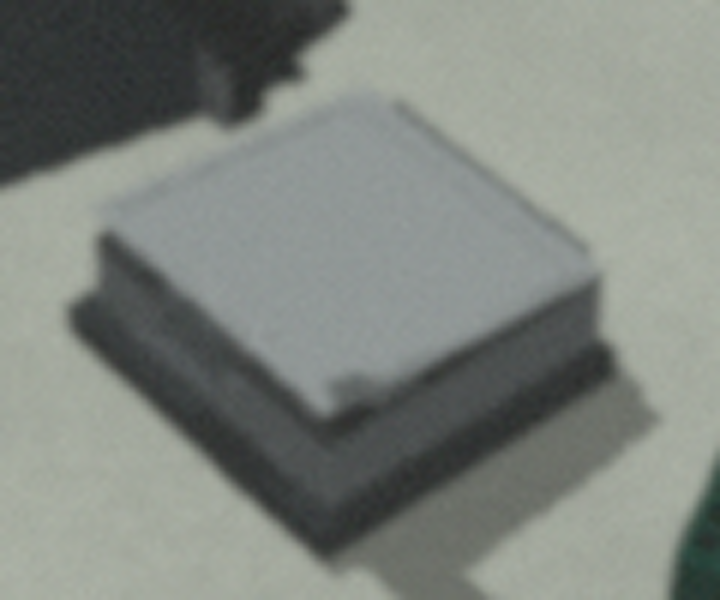

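View pics/t18.png

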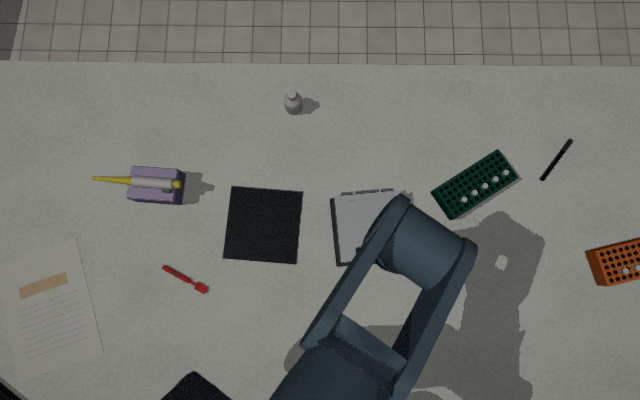

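The lid is flush: the front corner sits at row 440 of the zoom with no dark gap, against about 415 with a gap when it was ajar. The rack (475,185), bottle (293,103) and tip box (158,185) are at their starting pixels.

```bash
python3 -c "
from bench import hand_in
print(hand_in())"
```

```text
the job is handed in; nothing more can be done
None
```

The case is packed and the lid is shut. I handed the job in with the robot clock at about 24 s of the 69 s allowed; no verdict was reported.

- **Packing:** I laid the probe in the middle place and the spatula in the last place, blade and needle towards the hinge. The wrist picture taken with the lid still open shows both lying in the notches of both rails beside the forceps.
- **Closing:** I swung the lid over from behind and pressed its front edge in half-millimetre steps. The upward force peaked at about 14 N, then fell through 12 and 9 N to zero within three steps, and I backed off straight after that.
- **Checks after lifting clear:** The side picture shows the lid flush, with none of the gap it had when ajar. The rack, bottle and tip box are at the same pixels in the top picture as at the start.
- **What disagreed:**
  - My first estimate of the case height, from a distance, was about 10 mm above the bench. Close-up pictures gave about 15 mm, and the felt contact supported that.
  - The lid stood open at about 1.8 rad, not the 1.9 stated.
  - Press travel from contact to snap was about 7 mm, slightly under the stated 8 to 15.
- **Not checked:** I could not see the instruments once the lid was shut.

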